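# Load and wind up a gang clamp with T-section blanks

## Task

Set up the gang clamp for the next batch. Draw its squaring bar back out of the plunger, clear the short T-section offcut from the bed into the scrap crate, wind the jaw back with the knob on its carriage and lay all the long T-section blanks side by side on the bed, web up, between jaw and fence, ends towards the squaring bar and the end stop. Then push the squaring bar in until its spring plunger clicks behind it, so that the ends are flush, and only after that wind the jaw forward until its springs hold the whole batch snug against the fence; leave it like that.

Things in the scene. Friction and masses are not known exactly. Their poses are not given: they have to be found in the camera images.
- tee0: long T-section steel blank: flange 40 mm wide, 5 mm thick, lying flat on the bench; web 5 mm thick standing in its middle, 40 mm high over all; 130 mm long, about 0.4 kg. Origin: centre of the flange's underside; x along the length, z up. 2 to 4 of the 4 blanks are present. On the bed its length goes along clamp x, either way round. Pinch the web from above.
- tee1: long T-section steel blank: flange 40 mm wide, 5 mm thick, lying flat on the bench; web 5 mm thick standing in its middle, 40 mm high over all; 130 mm long, about 0.4 kg. Origin: centre of the flange's underside; x along the length, z up. 2 to 4 of the 4 blanks are present. On the bed its length goes along clamp x, either way round. Pinch the web from above.
- tee2: long T-section steel blank: flange 40 mm wide, 5 mm thick, lying flat on the bench; web 5 mm thick standing in its middle, 40 mm high over all; 130 mm long, about 0.4 kg. Origin: centre of the flange's underside; x along the length, z up. 2 to 4 of the 4 blanks are present. On the bed its length goes along clamp x, either way round. Pinch the web from above.
- tee3: long T-section steel blank: flange 40 mm wide, 5 mm thick, lying flat on the bench; web 5 mm thick standing in its middle, 40 mm high over all; 130 mm long, about 0.4 kg. Origin: centre of the flange's underside; x along the length, z up. 2 to 4 of the 4 blanks are present. On the bed its length goes along clamp x, either way round. Pinch the web from above.
- offcut: short piece of the same T-section, 75 mm long, 0.22 kg; same origin and axes. Starts flange down on the bed between jaw and fence; it belongs in the scrap crate, in any attitude.
- scrap_crate: open grey crate fixed on the bench, 150 (x) x 110 (y) x 60 mm high outside, walls and floor 4 mm; origin at the centre of its underside.
- fixture: the gang clamp, bolted down: grey base 200 (x) x 325 (y) mm, steel bed 25 mm above the bench with a 40 mm wide rack groove along y in its middle. Origin at the underside near the middle; x points from the squaring bar to the end stop, y from the jaw to the fence, within 0.12 rad of the world's axes. A blank that is square has its centre within 2 mm of x = 0 in this frame.
- fence_face (a point): middle of the fence's face, at bed height (clamp frame x 0, y 135 mm, z 25 mm). The fixed steel fence is 120 mm long (x), 22 mm thick, 18 mm high above the bed; its face looks to -y. The blanks go on the bed between here and the jaw face, side by side along y.
- stop_face (a point): middle of the end stop's face, at bed height (clamp frame x 66.5 mm); the stop is 18 mm high above the bed and 215 mm long (y); its face looks to -x, towards the squaring bar.
- jaw_face (a point): middle of the face of the moving steel jaw, at bed height; the jaw is 110 mm long (x), 13 mm thick, its top 19 mm above the bed, and pushes the blanks to +y. Its distance to fence_face along y is 40 mm + carriage + jaw_spring; 4 blanks take 160 mm plus working gaps.
- carriage (a joint): slide of the green carriage with the jaw, m: 0 = nearest the fence (jaw 40 mm from it), growing to 0.175 as the jaw moves away along clamp -y. Starts at 0.03 to 0.05. The feed knob drives it by rack and pinion, 0.015 m per rad; a brake on the knob (0.45 N m; over 30 N to shove the carriage) holds it where it is left. Its block is 60 mm long (y), 80 mm wide, 38 mm high above the bed.
- jaw_spring (a joint): how far the jaw plate is pushed back on its two spring pins into the carriage, m: 0 = relaxed, 0.006 = bottomed; 4 N to start it, 19 N at 0.006. Snug clamping leaves it at 0.003 to 0.006, with no gap left between jaw, blanks and fence; pushing loose blanks along the bed alone takes 2 to 3 N for each.
- feed_knob (a joint): angle of the feed knob, rad, positive counter-clockwise seen from above, any number of turns. Counter-clockwise winds the jaw back (opens), clockwise winds it forward (clamps), 15 mm per rad. The knob rides on the carriage and so shifts along clamp y while it is turned. Turning takes 0.5 N m, up to 0.8 when clamping.
- knob_grip (a point): on the vertical axis of the feed knob, at mid height of its black round grip: 40 mm diameter, 28 mm high (14 mm above and below this point), 91 mm above the bench, 50 mm behind the relaxed jaw face (clamp -y). The carriage block's top is 28 mm below this point.
- squaring_bar (a joint): slide of the squaring bar along clamp +x, m: 0 = drawn back, 0.035 = home, where it starts. It takes 2 N, about 6 N either way where its hump passes the spring plunger (centre at 0.0275, clear below 0.020), plus up to 3 N for each blank it pushes; past 0.033 the plunger has clicked in behind. Home, its face is 133 mm from the end stop.
- bar_face (a point): middle of the squaring bar's face, at bed height; the bar is 195 mm long (y), 14 mm thick, 19 mm high above the bed. Its face looks to +x and pushes the ends of the blanks.
- bar_handle (a point): middle of the squaring bar's upright round black handle, 22 mm diameter, 36 mm high (18 mm above and below this point), 70 mm above the bench, 42 mm behind the bar's face. Beside it to +y, 28 to 54 mm away, stands the plunger housing, 49 mm high above the bench.

How it is judged:
On the way, in this order (a step that is already met when the one before it is completed fails the run):
1. the squaring bar is drawn back, clear of its plunger (value of joint squaring_bar below 0.018 m), for 0.2 s.
2. every blank that is present lies flange down on the bed between jaw and fence, let go (x of tee0 in the frame of fixture between -0.03 and 0.03 m and y of each of tee0, tee1, tee2, tee3 in the frame of jaw_face above 0.0165 m and y of each of tee0, tee1, tee2, tee3 in the frame of fence_face below -0.0165 m and z of tee0 in the frame of fixture between 0.022 and 0.03 m and angle between each of tee0, tee1, tee2, tee3's own z axis and vertical below 0.12 rad and angle between the x axis of each of tee0, tee1, tee2, tee3 and the x axis of fixture, either way round below 0.2 rad and x of tee1 in the frame of fixture between -0.03 and 0.03 m and z of tee1 in the frame of fixture between 0.022 and 0.03 m and x of tee2 in the frame of fixture between -0.03 and 0.03 m and z of tee2 in the frame of fixture between 0.022 and 0.03 m and x of tee3 in the frame of fixture between -0.03 and 0.03 m and z of tee3 in the frame of fixture between 0.022 and 0.03 m and contact force between the fingers and tee0 below 0.3 N and contact force between the fingers and tee1 below 0.3 N and contact force between the fingers and tee2 below 0.3 N and contact force between the fingers and tee3 below 0.3 N), for 0.2 s.
3. the squaring bar is home behind its spring plunger with the blanks' ends flush, the jaw not yet tight (x of tee0 in the frame of fixture between -0.03 and 0.03 m and y of each of tee0, tee1, tee2, tee3 in the frame of jaw_face above 0.0165 m and y of each of tee0, tee1, tee2, tee3 in the frame of fence_face below -0.0165 m and z of tee0 in the frame of fixture between 0.022 and 0.03 m and angle between each of tee0, tee1, tee2, tee3's own z axis and vertical below 0.12 rad and angle between the x axis of each of tee0, tee1, tee2, tee3 and the x axis of fixture, either way round below 0.2 rad and x of tee1 in the frame of fixture between -0.03 and 0.03 m and z of tee1 in the frame of fixture between 0.022 and 0.03 m and x of tee2 in the frame of fixture between -0.03 and 0.03 m and z of tee2 in the frame of fixture between 0.022 and 0.03 m and x of tee3 in the frame of fixture between -0.03 and 0.03 m and z of tee3 in the frame of fixture between 0.022 and 0.03 m and x of tee0 in the frame of fixture between -0.005 and 0.005 m and angle between the x axis of each of tee0, tee1, tee2, tee3 and the x axis of fixture, either way round below 0.05 rad and x of tee1 in the frame of fixture between -0.005 and 0.005 m and x of tee2 in the frame of fixture between -0.005 and 0.005 m and x of tee3 in the frame of fixture between -0.005 and 0.005 m and value of joint squaring_bar above 0.033 m), for 0.2 s.
4. the jaw squeezes the batch against the fence (all of step 3 and value of joint jaw_spring above 0.0015 m and contact force between fence and anything else above 1 N), for 0.2 s.
At the end, for the whole second after the job is handed in: All blanks present flat on the bed, web up, between jaw and fence, parallel within 0.05 rad, centred lengthways within 5 mm; squaring bar home (over 0.033 m); jaw pushed back on its springs over 1.5 mm, batch pressing the fence with over 1 N; offcut in the crate; all at rest (all of step 4 and x of offcut in the frame of scrap_crate between -0.071 and 0.071 m and y of offcut in the frame of scrap_crate between -0.051 and 0.051 m and z of offcut in the frame of scrap_crate below 0.05 m and linear speed of each of tee0, tee1, tee2, tee3, offcut below 0.02 m/s); the robot touches nothing.
Of tee0, tee1, tee2, tee3 only 2 to 4 are there at a start; the rules pass over those that are not, and their reading is None.
At some moment in a run one of tee0, tee1, tee2, tee3 may be knocked a few centimetres aside while the robot is not near it.
It also fails if it takes over 210 s, if anything falls off the work surface, if the arm or the gripper's body presses on something with over 40 N, if the wrist force passes 120 N, or if a joint passes its speed limit or range.

## Robot

A 7-joint arm with a two-finger parallel gripper is mounted at the origin on the work surface. World frame = base frame: x ahead of the robot, y to its left, z up, the work surface at z = 0. Lengths are in m, angles in rad, forces in N, time in s.
With the tool pointing down it reaches from about 0.35 to 0.9 m from the base axis. Payload 19.9 kg.
Tool frame: the origin (TCP) lies between the finger pads; the fingertips stand 19 mm ahead of it and the grasp point (between the pads) is the TCP; z points along the fingers, y is the direction in which the jaws open and shut (so a half turn about z gives the same grasp; the last joint's range is limited). The gripper opens to 94 mm and grips with 3 to 60 N. Pads are 16 mm wide; open, the fingers measure 119 mm over their backs; the gripper's body (75 mm by 177 mm) begins 78 mm behind the grasp point.
Start: joints at [1.167, 0.417, -0.01, 1.614, 0.005, 1.111, -0.053], TCP at [0.221, -0.585, 0.224] pointing down, gripper open.
Joint ranges: [-2.81, 2.81], [-0.39, 2.02], [-1.27, 1.25], [0.06, 2.57], [-1.19, 4.33], [0.19, 2], [-2.82, 2.82]. Speed limits (rad/s): [1.89, 1.89, 2.39, 2.39, 3.01, 3.01, 3.01].

## Interface

Orientations are given as a 3x3 rotation matrix whose columns are the frame's x, y, z axes.
In Python, from rig import robot gives the robot as it stands. Calls block until the motion is done:
- robot.move_ptp(position, orientation): joint-space move of the TCP to a pose.
- robot.move_linear(position, velocity=0.15, frame=None, threshold=None): straight line of the TCP; frame=None keeps the orientation; velocity is the mean speed in m/s. With threshold (N) it stops when the force on the tool has changed by that much, and returns True; else False.
- robot.goto_joints(angles): joint-space move.
- robot.gripper_to(opening): finger opening in m; the grip force is fixed at half the most; returns when the fingers have stopped.
- robot.pause(seconds).
- robot.ik(position, orientation): joint angles nearest the present ones, or None.
- robot.get_state(): the state.
- robot.grab_frame(name): name is "side" or "top"; returns the picture (420x560x3 uint8, red, green, blue); there is no depth.
- robot.camera_info(name): a dict with "fx", "fy", "cx", "cy" (pixels), "dist" ([k1, k2, p1, p2, k3] as OpenCV has them; the pictures are not rectified), "rvec" (rotation vector, rad) and "tvec" (3), from world to camera coordinates, as OpenCV has them. Camera axes: x right, y down, z forward; pixel columns grow to the right and rows downward; lengths in m; the calibration is good to about 2 mm. A picture is of the moment at which its call begins. camera_info takes no time and is no camera call.
A pose or a line that the arm cannot do raises robot.PlanningError and nothing moves.
- robot.sign_off(): hands the job in, once; it reports no verdict.
The state is a dict: "time": time; "qpos": joint angles; "joint_vel": joint speeds; "effort": joint torques, N m; "ee_pos": TCP position; "tool_rot": TCP orientation; "force": force on the tool from outside, world axes, zero at the start; "moment": the same for the moment, N m; "opening": finger opening in m.
Only numpy, scipy, OpenCV 4.12 (cv2) and the standard library are available. Lean on these libraries where they do the work, as an engineer would, in place of code of your own. Each camera call takes 0.05 s, during which the arm holds its last target. There are 200 camera calls.

## Working session

There is one attempt and no reset: what is moved stays moved. The work goes in short steps, each a Python script; the robot and the scene stay as the last script left them, time stands still between calls to the robot, and variables do not carry over. Pictures are saved under pics/ and viewed, about 12 in all and at most 16, crops included, and the job is handed in when it is done.

```bash
mkdir -p pics; ls; python3 - <<'E'
from rig import robot
import cv2
for n in("top","side"):
    im=robot.grab_frame(n); cv2.imwrite(f"pics/{n}0.png",im[:,:,::-1]); print(n,robot.camera_info(n))
s=robot.get_state(); print(s["time"],s["ee_pos"],s["tool_rot"],s["opening"])
E
```

```text
pics
top {'fx': 449.6093768192463, 'fy': 449.6093768192463, 'cx': 280.638546054558, 'cy': 212.1679331681727, 'dist': array([-0.13427358,  0.        ,  0.        ,  0.        ,  0.        ]), 'rvec': array([ 2.21082493, -2.15803557,  0.03484937]), 'tvec': array([-0.02203532,  0.56675918,  1.196398  ])}
side {'fx': 404.8136704439768, 'fy': 404.8136704439768, 'cx': 275.93369903336986, 'cy': 208.6599380551951, 'dist': array([-0.00719948,  0.        ,  0.        ,  0.        ,  0.        ]), 'rvec': array([ 2.39369924, -0.21997877,  0.06764122]), 'tvec': array([-0.53911947,  0.11831297,  0.88354779])}
0.1 [ 0.22110905 -0.58423146  0.22388058] [[ 9.35237959e-01  3.54019366e-01 -4.98988012e-04]
 [ 3.54019700e-01 -9.35237422e-01  1.00851486e-03]
 [-1.09638471e-04 -1.11985296e-03 -9.99999367e-01]] 0.09383337889185417
```

View pics/top0.png

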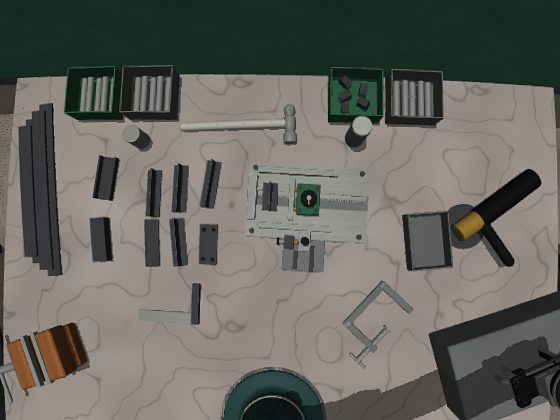

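View pics/side0.png

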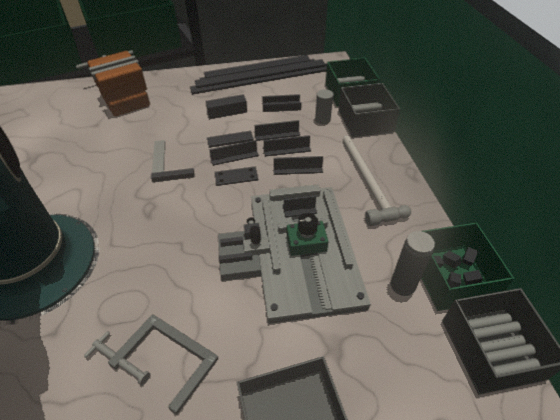

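The top view shows the clamp around (307,203), with the offcut at about (270,197), the knob at (309,199), the handle at (305,241) and the crate at (428,241). About eight dark bars lie on the left between columns 95 and 220, and some are decoys. I'll zoom in on those and rough-measure the clamp.

```bash
cat > h.py <<'E'
import numpy as np, cv2
from rig import robot
def cam(n):
    c=robot.camera_info(n); K=np.array([[c["fx"],0,c["cx"]],[0,c["fy"],c["cy"]],[0,0,1]]); return K,c["dist"],c["rvec"],c["tvec"]
def ray(n,uv,z):
    K,d,r,t=cam(n); R=cv2.Rodrigues(r)[0]
    p=cv2.undistortPoints(np.float64(uv).reshape(-1,1,2),K,d).reshape(-1,2)
    D=np.c_[p,np.ones(len(p))]@R; o=-R.T@t
    return o+D*((np.asarray(z)-o[2])/D[:,2])[:,None]
def proj(n,P):
    K,d,r,t=cam(n); return cv2.projectPoints(np.float64(P).reshape(-1,3),r,t,K,d)[0].reshape(-1,2)
def crop(n,box,k,name,im=None):
    im=robot.grab_frame(n) if im is None else im
    u0,v0,u1,v1=box; c=im[v0:v1,u0:u1,::-1]
    cv2.imwrite("pics/"+name,cv2.resize(c,None,fx=k,fy=k,interpolation=cv2.INTER_CUBIC))
E
python3 - <<'E'
from h import *
im=cv2.imread("pics/top0.png")[:,:,::-1]
crop("top",(80,145,240,275),5,"a.png",im); crop("top",(235,155,375,275),5,"b.png",im)
im=cv2.imread("pics/side0.png")[:,:,::-1]
crop("side",(190,80,350,200),5,"c.png",im)
E
```

```text
(no output)
```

View pics/a.png

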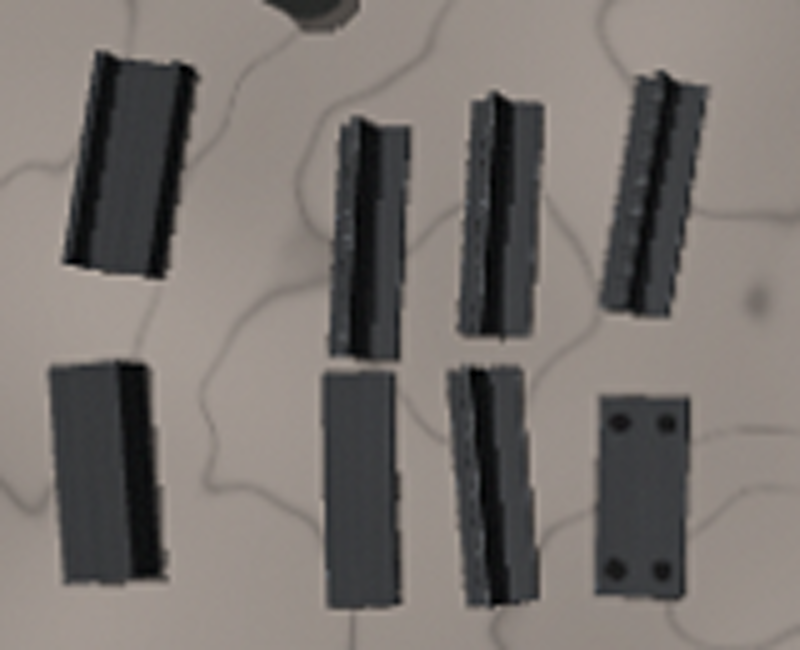

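View pics/b.png

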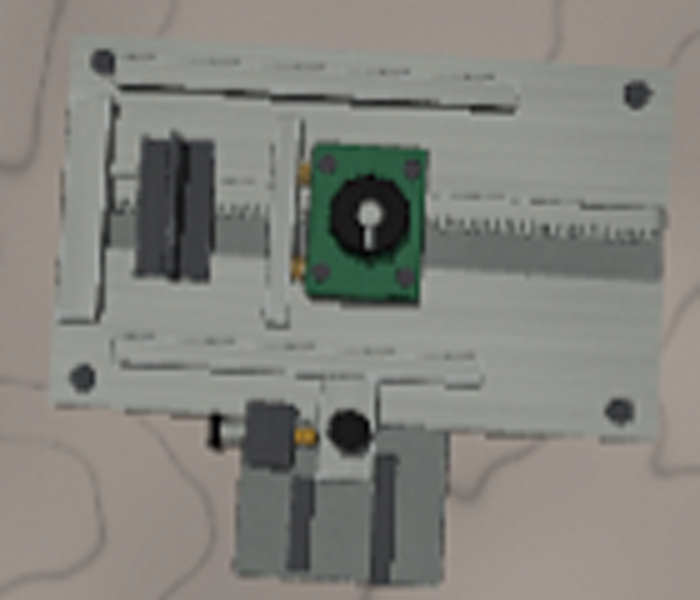

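View pics/c.png

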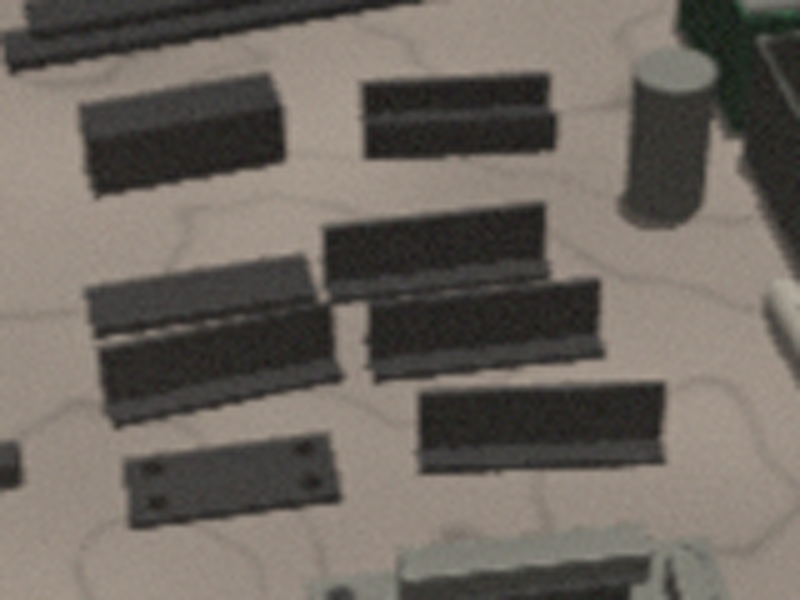

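There are four tees, at crop positions (370,240), (500,215), (655,195) and (495,485). The channel, angle, flat bar and drilled plate are decoys. Next I measure the clamp and the tees.

```bash
cat >> h.py <<'E'
def tees(im=None):
    """dark blobs left of the clamp -> (centre xy, yaw, L, W) at flange height"""
    im=robot.grab_frame("top") if im is None else im
    m=((im.max(2)<88)*255).astype(np.uint8); m[:, 250:]=0
    m=cv2.morphologyEx(m,cv2.MORPH_OPEN,np.ones((2,2)))
    out=[]
    nad=ray("top",[[280,212]],0.)[0]
    for c in cv2.findContours(m,cv2.RETR_EXTERNAL,cv2.CHAIN_APPROX_NONE)[0]:
        if not 300<cv2.contourArea(c)<1500: continue
        p=ray("top",c.reshape(-1,2).astype(float),.004)[:,:2]*1000
        (cx,cy),(w,h),a=cv2.minAreaRect(p.astype(np.float32))
        a=np.radians(a)+(np.pi/2 if h>w else 0); a=(a+np.pi/2)%np.pi-np.pi/2
        L,W=max(w,h),min(w,h)
        out.append((cx/1000,cy/1000,a,L,W,c.reshape(-1,2).mean(0)))
    return out
E
python3 - <<'E'
from h import *
im=cv2.imread("pics/top0.png")[:,:,::-1]
for t in tees(im): print(np.round(t[:3],3),np.round(t[3:5],1),t[5].round(0))
f=lambda *p:np.array(p)/5+[235,155]-.4
def P(name,pts,z): print(name,ray("top",f(*pts),z)[:,:2].round(4).tolist())
P("fence",[(111,100),(98,318)],.043)
P("stop",[(120,86),(515,106)],.043)
P("base",[(72,37),(675,70),(655,438),(50,405)],.025)
P("jaw",[(281,120),(267,326)],.044)
P("bolts base",[(103,62),(637,95),(620,410),(83,378)],.03)
dark=((im.max(2)<45)*255).astype(np.uint8)
for nm,b,z in(("knob",(295,187,325,215),.105),("handle",(297,234,315,248),.088)):
    s=dark[b[1]:b[3],b[0]:b[2]]; c=max(cv2.findContours(s,0,1)[0],key=cv2.contourArea); (u,v),r=cv2.minEnclosingCircle(c)
    print(nm,(u+b[0],v+b[1]),r,ray("top",[(u+b[0],v+b[1])],z))
P("offcut",[(138,137),(215,141),(211,283),(134,279)],.03)
P2=lambda n,p,z:print(n,ray("top",p,z)[:,:2].round(4).tolist())
P2("crate rim",[(404,214),(448,212),(453,268),(408,270)],.06)
E
```

```text
[0.06 0.1  0.02] [128.6  74.5] [240. 401.]
[0.166 0.575 0.376] [145.6  87.1] [ 72. 349.]
[ 0.311  0.215 -0.017] [110.2  24.2] [196. 304.]
[0.273 0.798 0.009] [359.8  17.4] [  2. 306.]
[ 0.474  0.185 -0.013] [108.7  48.9] [209. 245.]
[0.473 0.342 0.035] [129.5  39.8] [153. 244.]
[0.477 0.267 0.122] [129.   41.2] [179. 243.]
[0.478 0.49  0.116] [123.1  58.8] [102. 240.]
[ 0.611  0.343 -0.006] [130.8  40.2] [154. 194.]
[ 0.626  0.269 -0.02 ] [131.1  41. ] [181. 189.]
[ 0.639  0.184 -0.135] [131.   39.2] [211. 185.]
[ 0.65   0.484 -0.11 ] [120.8  61.9] [107. 179.]
fence [[0.6638, 0.0567], [0.5481, 0.0603]]
stop [[0.6714, 0.0521], [0.6655, -0.1571]]
base [[0.7, 0.0801], [0.6897, -0.2451], [0.4918, -0.237], [0.5017, 0.0862]]
jaw [[0.6549, -0.0336], [0.546, -0.0288]]
bolts base [[0.686, 0.0626], [0.6748, -0.2239], [0.5063, -0.2172], [0.5165, 0.0685]]
knob (308.3803415298462, 198.3376064300537) 8.670839309692383 [[ 0.59857883 -0.07863542  0.105     ]]
handle (304.5, 241.0) 4.031229019165039 [[ 0.49191833 -0.07187044  0.088     ]]
offcut [[0.6459, 0.0426], [0.6447, 0.0014], [0.5687, 0.0016], [0.5698, 0.0427]]
crate rim [[0.5676, -0.3308], [0.5756, -0.4485], [0.4292, -0.4637], [0.4223, -0.3435]]
```

```bash
cat >> h.py <<'E'
TH=-0.032; X=np.array([np.cos(TH),np.sin(TH),0]); Y=np.array([-np.sin(TH),np.cos(TH),0]); O=np.array([.6025,-.0767,0])
def W(x,y,z): return O+x*X+y*Y+[0,0,z]
def C(p): d=np.asarray(p)-O; return np.array([d@X,d@Y,d[2]])
def R(a): return np.array([[np.cos(a),np.sin(a),0],[np.sin(a),-np.cos(a),0],[0,0,-1.]])
def best(p,a):
    """yaw or its half turn, the one with the last joint nearer its middle"""
    o=[(abs(q[6]),b) for b in(a,a+np.pi,a-np.pi) if (q:=robot.ik(p,R(b))) is not None]
    return min(o)[1]
def st(msg=""):
    s=robot.get_state(); print(msg,"t%.1f"%s["time"],"pos",s["ee_pos"].round(4),"F",np.round(s["force"],1),"M",np.round(s["moment"],2),"op %.4f"%s["opening"],"q7 %.2f"%s["qpos"][6]); return s
E
python3 - <<'E'
from h import *
h=np.array([.492,-.072,.072]); a=best(h,TH+np.pi/2); print("a",a)
up=h+[0,0,.13]
robot.move_ptp(up,R(a)); robot.gripper_to(.055); st()
print(robot.move_linear(h,.15,threshold=15)); st("down")
robot.gripper_to(0.0); st("grip")
robot.move_linear(h-.034*X,.06); st("pulled"); robot.pause(.3)
robot.gripper_to(.05); robot.move_linear(h-.034*X+[0,0,.13],.25); st()
im=robot.grab_frame("top"); crop("top",(235,155,375,275),5,"d.png",im)
E
```

```text
a 1.5387963267948965
 t3.0 pos [ 0.492 -0.072  0.202] F [-0.8  0.1 -0.8] M [-0.02 -0.09 -0.02] op 0.0555 q7 -0.10
False
down t4.0 pos [ 0.4925 -0.072   0.0727] F [0.5 1.1 0.2] M [-0.01 -0.06 -0.04] op 0.0549 q7 -0.24
grip t4.6 pos [ 0.4917 -0.072   0.0721] F [-4.  -0.5  6.3] M [-0.03  0.81  0.04] op 0.0215 q7 -0.24
pulled t5.3 pos [ 0.458  -0.0708  0.0721] F [-1.6  2.5  5. ] M [0.48 0.29 0.05] op 0.0213 q7 -0.23
 t6.9 pos [ 0.4578 -0.071   0.2019] F [ 0.6 -0.1 -0.7] M [-0.04 -0.13  0.  ] op 0.0498 q7 -0.07
```

View pics/d.png

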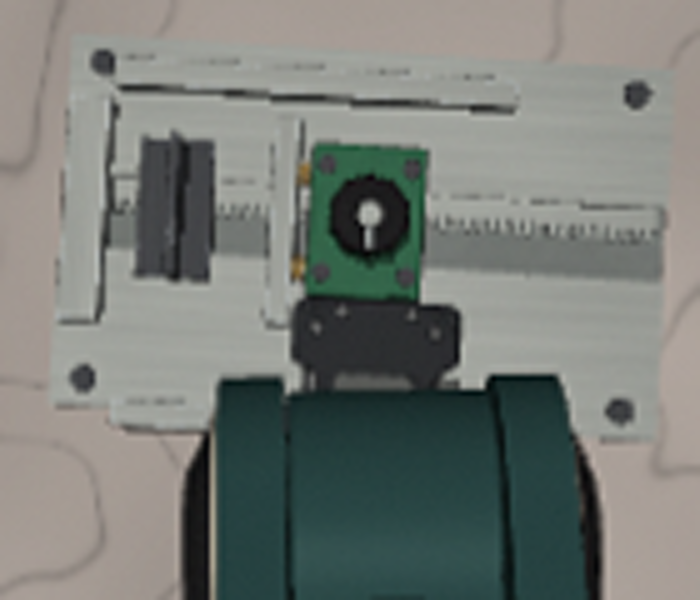

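The bar is drawn back, with its left edge now at about v=420 in the crop. Next I move the offcut to the crate, then wind the knob.

```bash
cat >> h.py <<'E'
def turn(car,dang,maxstep=1.0,knobx=-.0015):
    """grip the knob with the carriage at car, turn by dang (rad, ccw +), let go; returns nominal car"""
    k=lambda c:W(knobx,.045-c,.093)
    p=k(car); up=p+[0,0,.09]
    a=best(up,TH); q=robot.ik(up,R(a)); q2=robot.ik(up,R(a+.2)); s=np.sign(q2[6]-q[6])
    a0=a+(-dang/2*s-q[6])*s      # start half the turn before the middle of the last joint
    robot.move_ptp(up,R(a0)); robot.gripper_to(.07)
    robot.move_linear(p,.15,threshold=15); robot.gripper_to(0.); st("knob gripped")
    n=int(np.ceil(abs(dang)/maxstep))
    for i in range(1,n+1):
        robot.move_linear(k(car+.015*dang*i/n),.02,frame=R(a0+dang*i/n)); st(" %d/%d"%(i,n))
    robot.gripper_to(.07); robot.move_linear(k(car+.015*dang)+[0,0,.09],.25)
    return car+.015*dang
E
python3 - <<'E'
from h import *
o=np.array([.6073,.0221,.053]); a=best(o,-.01); up=np.array([0,0,.15])
robot.move_ptp(o+up,R(a)); robot.gripper_to(.032); print(robot.move_linear(o,.2,threshold=15)); robot.gripper_to(0.); st("offcut")
robot.move_linear(o+up,.25); st("lifted")
c=np.array([.4987,-.3967,.048]); b=best(c,.1)
robot.move_ptp(c+up,R(b)); robot.move_linear(c,.2,threshold=15); robot.gripper_to(.03); robot.move_linear(c+up,.3); st("dropped")
c2=turn(.047,3.9)
st("nominal %.4f"%c2); robot.move_ptp([.45,-.35,.25],R(b)); crop("top",(235,135,475,295),3,"e.png"); st()
E
```

```text
False
offcut t10.0 pos [0.6075 0.0221 0.0534] F [-2.   0.4  6.4] M [-0.01  0.22 -0.04] op 0.0048 q7 1.01
lifted t10.8 pos [0.6066 0.0217 0.2015] F [ 0.1  0.4 -3.1] M [ 0.04 -0.19  0.02] op 0.0045 q7 1.12
dropped t14.8 pos [ 0.4986 -0.3967  0.1984] F [ 0.5  0.6 -0.9] M [-0.02 -0.   -0.01] op 0.0301 q7 -0.91
knob gripped t18.1 pos [ 0.6011 -0.0785  0.0933] F [-0.5  0.7  4. ] M [ 0.34  0.26 -0.03] op 0.0397 q7 -1.70
 1/4 t19.3 pos [ 0.6002 -0.0921  0.0932] F [-5.   6.   8.8] M [ 1.44  1.12 -0.21] op 0.0395 q7 -0.83
 2/4 t20.4 pos [ 0.5988 -0.1066  0.0932] F [-12.9   7.3  16.2] M [ 1.72  2.96 -0.18] op 0.0397 q7 0.05
 3/4 t21.5 pos [ 0.5976 -0.1219  0.0931] F [-19.3   4.5  21.2] M [ 1.16  4.33 -0.21] op 0.0396 q7 0.92
 4/4 t22.6 pos [ 0.5978 -0.1362  0.0931] F [-14.    3.7  14.8] M [ 1.48  3.2  -0.21] op 0.0397 q7 1.81
nominal 0.1055 t23.8 pos [ 0.5992 -0.1373  0.1836] F [-0.5 -0.5 -0.4] M [ 0.08 -0.07 -0.03] op 0.0698 q7 1.88
 t26.3 pos [ 0.45   -0.3498  0.2496] F [0.3 0.1 0.9] M [ 0.02  0.05 -0.04] op 0.0701 q7 -0.45
```

View pics/e.png

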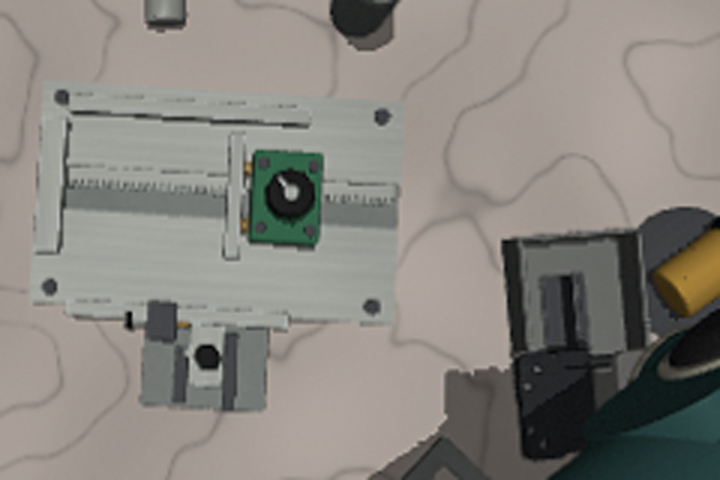

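The offcut is in the crate, at crop (565,310). The jaw wound back, with the knob now at crop (291,193). The side force during turning suggests a small lateral error, so I'll measure the knob centre again and then do the second turn.

```bash
python3 - <<'E'
from h import *
im=robot.grab_frame("top")
dark=((im.max(2)<50)*255).astype(np.uint8)
def blob(m,b,z):
    s=m[b[1]:b[3],b[0]:b[2]]; c=max(cv2.findContours(s,0,1)[0],key=cv2.contourArea); (u,v),r=cv2.minEnclosingCircle(c); return C(ray("top",[(u+b[0],v+b[1])],z)[0]),r
K,r=blob(dark,(317,185,347,213),.105); print("knob",K,r)
hsv=cv2.cvtColor(im,cv2.COLOR_RGB2HSV); g=cv2.inRange(hsv,(50,80,40),(90,255,255)); g[:,:300]=0;g[:,350:]=0;g[:170]=0;g[230:]=0
(x,y),s,a=cv2.minAreaRect(cv2.findNonZero(g)); print("green",C(ray("top",[(x,y)],.063)[0]),s,a)
car=.045-K[1]; print("car",car)
n=turn(car,(.168-car)/.015,knobx=-.004)
robot.move_ptp([.45,-.3,.25],robot.get_state()["tool_rot"]); im=robot.grab_frame("top"); crop("top",(80,135,400,295),2.5,"f.png",im)
st("nom %.4f"%n)
dark=((im.max(2)<50)*255).astype(np.uint8); print(blob(dark,(340,185,372,216),.105))
for t in tees(im):
    if 36<t[4]<44 and 122<t[3]<138: print(np.round(t[:3],3),np.round(t[3:5],1))
E
```

```text
knob [-0.00366378 -0.05908088  0.105     ] 8.56734848022461
green [-0.0023521  -0.05958474  0.063     ] (23.019033432006836, 30.300565719604492) 3.3664608001708984
car 0.10408087578628678
knob gripped t29.4 pos [ 0.5974 -0.1353  0.0933] F [4.1 1.2 0.4] M [ 0.34 -1.07  0.  ] op 0.0395 q7 -1.92
 1/5 t30.4 pos [ 0.5964 -0.1485  0.0932] F [1.8 0.1 3.9] M [ 0.01 -0.49 -0.18] op 0.0399 q7 -1.17
 2/5 t31.4 pos [ 0.596  -0.1619  0.0933] F [ 3.4 -3.6  4.3] M [-1.14 -0.87 -0.22] op 0.0396 q7 -0.42
 3/5 t32.4 pos [ 0.5961 -0.175   0.0933] F [ 7.5 -6.1  1.8] M [-1.53 -1.84 -0.29] op 0.0397 q7 0.32
 4/5 t33.4 pos [ 0.5962 -0.1876  0.0933] F [11.  -5.9 -0.4] M [-1.29 -2.75 -0.25] op 0.0392 q7 1.06
 5/5 t34.4 pos [ 0.596  -0.1998  0.0933] F [11.5 -3.8  0.3] M [-0.59 -2.85 -0.23] op 0.0394 q7 1.82
nom 0.1680 t36.4 pos [ 0.4506 -0.2992  0.2492] F [ 0.9  0.9 -1. ] M [ 0.06 -0.16  0.  ] op 0.0697 q7 2.05
(array([-0.00386026, -0.12125612,  0.105     ]), 8.602425575256348)
[0.477 0.267 0.124] [128.4  40.7]
[0.473 0.342 0.035] [129.5  39.8]
[ 0.611  0.343 -0.007] [130.8  39.6]
[ 0.626  0.269 -0.022] [131.1  39.4]
[ 0.639  0.184 -0.135] [131.   39.2]
```

View pics/f.png

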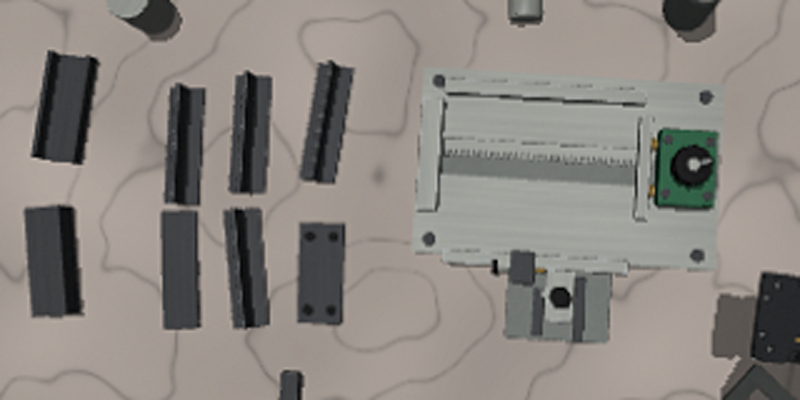

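The jaw is back at carriage ≈ 0.167, and the four tees have not moved. Next I place them one at a time, re-measuring before each pick.

```bash
cat > place.py <<'E'
from h import *
import sys
exp=[(.639,.184),(.626,.269),(.477,.267),(.611,.343)]
up=np.array([0,0,.15])
for i in range(int(sys.argv[1]),4):
    e=exp[i]
    c=[t for t in tees() if 35<t[4]<47 and 120<t[3]<140 and np.hypot(t[0]-.473,t[1]-.342)>.012]
    c=sorted((np.hypot(t[0]-e[0],t[1]-e[1]),t) for t in c) if c else []
    print(i,[(round(float(d),3),np.round(t[:5],3).tolist()) for d,t in c])
    if not c or c[0][0]>.07: print("LOST"); break
    t=c[0][1]; p=np.array([t[0],t[1],.029]); a=best(p,t[2])
    robot.move_ptp(p+up,R(a)); robot.gripper_to(.036)
    if robot.move_linear(p,.2,threshold=15): st("touch!"); break
    robot.gripper_to(0.); s=st("grip")
    if not .003<s["opening"]<.008: print("BAD GRIP"); break
    robot.move_linear(p+up,.3)
    q=W(-.006,.110-.046*i,.0545); b=best(q,TH); robot.move_ptp(q+up,R(b))
    print(robot.move_linear(q,.2,threshold=12)); st("placed")
    robot.gripper_to(.022); robot.move_linear(q+up,.3)
robot.move_ptp([.45,-.3,.25],R(b)); crop("top",(80,135,400,295),2.5,f"g{i}.png"); st()
E
python3 place.py 0
```

```text
0 [(0.0, [0.639, 0.184, -0.135, 130.967, 39.249]), (0.086, [0.626, 0.269, -0.022, 131.089, 39.395]), (0.161, [0.611, 0.343, -0.007, 130.846, 39.56]), (0.182, [0.477, 0.267, 0.124, 128.428, 40.667])]
grip t40.5 pos [0.6394 0.1845 0.0295] F [1.2 2.4 5.8] M [ 0.83 -0.06  0.06] op 0.0048 q7 1.07
True
placed t44.1 pos [0.5985 0.0334 0.053 ] F [0.4 0.6 0.2] M [ 0.18 -0.46 -0.02] op 0.0051 q7 -1.36
1 [(0.001, [0.626, 0.269, -0.024, 130.987, 39.044]), (0.075, [0.611, 0.342, -0.011, 130.842, 38.664])]
grip t49.2 pos [0.6265 0.2692 0.0296] F [-0.7  3.   5.8] M [ 0.72 -0.09  0.01] op 0.0047 q7 0.51
True
placed t51.7 pos [ 0.5972 -0.0118  0.053 ] F [ 1.9  0.2 -0.1] M [ 0.06 -0.78  0.04] op 0.0045 q7 0.87
2 [(0.0, [0.477, 0.267, 0.124, 128.428, 40.667]), (0.154, [0.611, 0.343, -0.01, 130.842, 39.247]), (0.242, [0.653, 0.101, 0.03, 137.811, 46.885])]
grip t56.0 pos [0.4771 0.2676 0.0294] F [-0.7  2.4  6.8] M [ 0.5  -0.    0.06] op 0.0048 q7 0.45
True
placed t58.7 pos [ 0.5956 -0.0578  0.0531] F [ 1.3 -0.8  0.5] M [-0.   -0.64 -0.06] op 0.0046 q7 0.99
3 [(0.0, [0.611, 0.343, -0.007, 130.846, 39.56])]
grip t63.4 pos [0.6114 0.3434 0.0296] F [0.4 3.1 6.4] M [ 0.75 -0.09 -0.  ] op 0.0046 q7 0.48
True
placed t66.4 pos [ 0.5943 -0.1038  0.053 ] F [ 2.1 -1.3 -0.2] M [-0.07 -0.69  0.05] op 0.0049 q7 1.07
 t68.6 pos [ 0.4508 -0.2986  0.2497] F [-0.6  0.6 -0.1] M [ 0.02 -0.15 -0.01] op 0.0217 q7 1.63
```

View pics/g3.png

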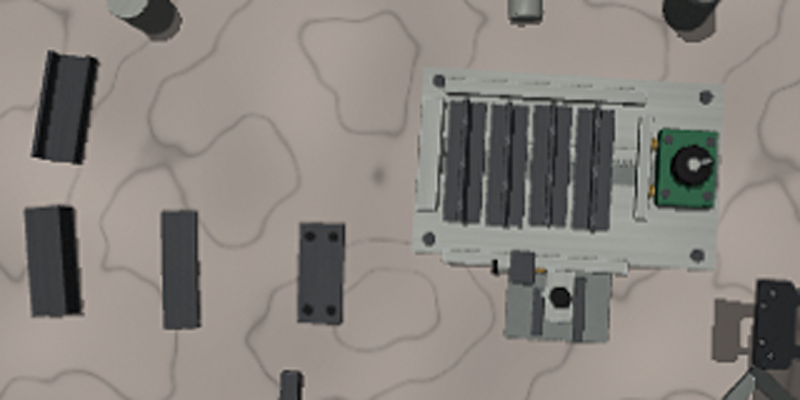

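All four lie on the bed in line, with the front end gap at the bar (crop row ~262). Now I push the bar home.

```bash
python3 - <<'E'
from h import *
im=robot.grab_frame("top"); d=((im.max(2)<45)*255).astype(np.uint8)[245:262,295:315]
c=max(cv2.findContours(d,0,1)[0],key=cv2.contourArea); (u,v),r=cv2.minEnclosingCircle(c); print("handle meas",ray("top",[(u+295,v+245)],.088)[0],r)
h=np.array([.492,-.072,.072]); h0=h-.034*X; print("expected",h0)
a=best(h0,TH+np.pi/2)
robot.move_ptp(h0+[0,0,.13],R(a)); robot.gripper_to(.05); print(robot.move_linear(h0,.15,threshold=15)); robot.gripper_to(0.); st("grip")
for d in(-.02,-.01,0,.002):
    robot.move_linear(h+d*X,.05); st("push")
robot.pause(.2); s=st(); robot.gripper_to(.045); robot.move_linear(s["ee_pos"]+[0,0,.13],.25)
robot.move_ptp([.45,-.3,.25],R(a)); im=robot.grab_frame("top"); crop("top",(235,155,375,275),5,"i.png",im); st()
d=((im.max(2)<45)*255).astype(np.uint8)[232:250,295:315]
c=max(cv2.findContours(d,0,1)[0],key=cv2.contourArea); (u,v),r=cv2.minEnclosingCircle(c); print("handle",ray("top",[(u+295,v+232)],.088)[0],r)
E
```

```text
handle meas [ 0.45994489 -0.07054455  0.088     ] 4.047852516174316
expected [ 0.45801741 -0.07091219  0.072     ]
False
grip t72.5 pos [ 0.4581 -0.071   0.0722] F [-1.5 -1.4  6.3] M [-0.25  0.15 -0.02] op 0.0215 q7 -0.40
push t72.9 pos [ 0.4724 -0.0715  0.0722] F [ 0.6 -2.2  4.8] M [-0.59 -0.36 -0.03] op 0.0216 q7 -0.41
push t73.3 pos [ 0.4822 -0.0719  0.0722] F [-0.4 -2.8  7.8] M [-0.74 -0.17 -0.02] op 0.0216 q7 -0.41
push t73.6 pos [ 0.4917 -0.0723  0.0722] F [-2.4 -3.   9.7] M [-0.67  0.6   0.02] op 0.0214 q7 -0.41
push t73.9 pos [ 0.4917 -0.0723  0.072 ] F [-18.5  -1.6  26.4] M [-0.44  4.14 -0.03] op 0.0213 q7 -0.41
 t74.1 pos [ 0.4918 -0.0723  0.072 ] F [-18.5  -1.8  24.9] M [-0.43  4.08  0.04] op 0.0215 q7 -0.41
 t76.3 pos [ 0.4506 -0.298   0.2496] F [ 0.   0.6 -0.1] M [-0.04 -0.03 -0.01] op 0.0449 q7 0.23
handle [ 0.49317783 -0.07184171  0.088     ] 3.8079864978790283
```

View pics/i.png

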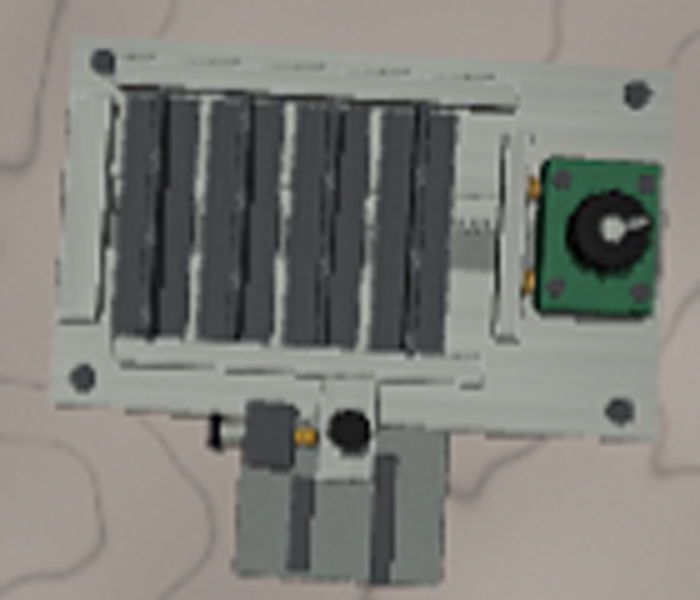

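The bar is home: the handle at (349,430) is back on its starting pixel, and it stopped hard with the ends flush. Next I wind the jaw forward, using small steps near contact.

```bash
python3 - <<'E'
from h import *
car=.167; kx=-.003; k=lambda c:W(kx,.045-c,.093)
p=k(car); up=p+[0,0,.09]; T=-3.5
a=best(up,TH); q=robot.ik(up,R(a)); s=np.sign(robot.ik(up,R(a+.2))[6]-q[6]); a0=a+(-T/2*s-q[6])*s
robot.move_ptp(up,R(a0)); robot.gripper_to(.07); print(robot.move_linear(p,.15,threshold=15)); robot.gripper_to(0.); st("gripped")
for d in [-.8,-1.6,-2.4,-2.9,-3.0,-3.1,-3.2,-3.3,-3.4,-3.5]:
    robot.move_linear(k(car+.015*d),.02,frame=R(a0+d)); st("%.2f car %.4f"%(d,car+.015*d))
robot.gripper_to(.07); st("released"); robot.move_linear(k(car+.015*T)+[0,0,.09],.25)
robot.move_ptp([.45,-.3,.25],R(a)); im=robot.grab_frame("top"); crop("top",(235,155,375,275),5,"j.png",im); st()
d=((im.max(2)<50)*255).astype(np.uint8)[185:215,325:354]
c=max(cv2.findContours(d,0,1)[0],key=cv2.contourArea); (u,v),r=cv2.minEnclosingCircle(c); print("knob",C(ray("top",[(u+325,v+185)],.105)[0]),r)
E
```

```text
False
gripped t79.6 pos [ 0.596  -0.1994  0.0933] F [ 2.  -5.2  0.7] M [-0.87 -0.72  0.02] op 0.0396 q7 1.64
-0.80 car 0.1550 t80.5 pos [ 0.5965 -0.1879  0.0933] F [ 4.  -7.4  0. ] M [-1.52 -0.99  0.02] op 0.0395 q7 0.90
-1.60 car 0.1430 t81.5 pos [ 0.5966 -0.1764  0.0933] F [ 1.  -8.9  0.4] M [-2.06 -0.53  0.04] op 0.0393 q7 0.17
-2.40 car 0.1310 t82.4 pos [ 0.5965 -0.1644  0.0933] F [-1.4 -8.9  3.9] M [-2.17  0.38  0.08] op 0.0398 q7 -0.55
-2.90 car 0.1235 t83.1 pos [ 0.5965 -0.1567  0.0933] F [-5.  -8.3  6.5] M [-1.91  0.89 -0.11] op 0.0397 q7 -0.99
-3.00 car 0.1220 t83.3 pos [ 0.5965 -0.1551  0.0933] F [-5.2 -7.6  5.1] M [-1.8   1.02 -0.31] op 0.0398 q7 -1.08
-3.10 car 0.1205 t83.6 pos [ 0.5966 -0.1535  0.0933] F [-4.7 -7.2  5.8] M [-1.76  1.04 -0.31] op 0.0394 q7 -1.17
-3.20 car 0.1190 t83.8 pos [ 0.5966 -0.152   0.0933] F [-5.3 -7.1  6. ] M [-1.74  1.08 -0.28] op 0.0396 q7 -1.26
-3.30 car 0.1175 t84.1 pos [ 0.5966 -0.1504  0.0933] F [-5.3 -6.4  6.1] M [-1.64  1.2  -0.28] op 0.0394 q7 -1.35
-3.40 car 0.1160 t84.3 pos [ 0.5966 -0.1489  0.0933] F [-4.7 -6.8  6.9] M [-1.53  1.2  -0.31] op 0.0396 q7 -1.44
-3.50 car 0.1145 t84.6 pos [ 0.5967 -0.1472  0.0933] F [-6.  -5.9  6.3] M [-1.53  1.21 -0.25] op 0.0395 q7 -1.53
released t85.2 pos [ 0.5973 -0.146   0.093 ] F [ 0.3  0.4 -0.5] M [-0.01  0.02  0.04] op 0.0702 q7 -1.53
 t88.6 pos [ 0.4501 -0.2999  0.2499] F [0.4 0.5 0.1] M [ 0.04 -0.21  0.  ] op 0.0701 q7 1.72
knob [-0.00479421 -0.07057233  0.105     ] 8.850111961364746
```

View pics/j.png

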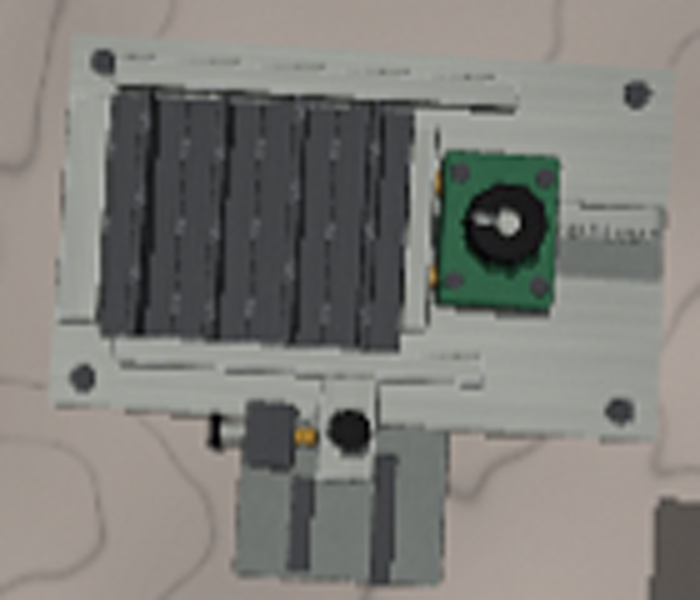

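The four blanks are packed with no gaps. The knob puts the carriage at ≈ 0.1156, which means a spring of ≈ 4.4 mm. The gap between jaw and carriage also shrank by 4–5 mm. The robot is clear, so I'm handing in.

```bash
python3 - <<'E'
from h import *
st(); p=ray("top",[(565/3+235,310/3+135)],.03)[0]; print("offcut",p[:2]-[.4987,-.3967])
robot.sign_off()
E
```

```text
t88.6 pos [ 0.4501 -0.2999  0.2499] F [0.4 0.5 0.1] M [ 0.04 -0.21  0.  ] op 0.0701 q7 1.72
offcut [0.00662416 0.00490806]
the job is handed in; nothing more can be done
```

I finished the job and handed it in at 88.6 s. I drew the squaring bar back, put the offcut in the crate and wound the jaw back. Then I laid all four blanks on the bed, pushed the bar home and wound the jaw forward until the batch was snug.

Last checks:
- **Squaring bar:** its handle was back within about 1 mm of its starting (home) position, and the bar stopped hard there.
- **Batch:** the blanks showed no gaps between jaw and fence in the final picture.
- **Jaw spring:** the knob position put it at about 4.4 mm, and the gap between jaw and carriage shrank by a similar 4–5 mm. Counting knob turns alone gave up to about 6 mm. The readings disagree by about 2 mm, but all are above the 1.5 mm limit.
- **Offcut:** it was about 8 mm from the crate's centre, measured in the picture taken soon after I dropped it; I didn't measure it again at the end.
- **Robot:** clear of everything, with no force on the tool.

I judged the force on the fence only from the spring compression, and saw no blank get knocked aside. No check failed.

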